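# Clamp a flange in the cam jig and hold the lever at full lift

## Task

Lay the loose aluminium flange flat in the nest of the cam clamping jig, boss up, between the two side guides and between the sprung fence and the eccentric, and let go of it. Then swing the jig's lever by its upright knob until the eccentric is at its highest lift, which is where the lever stands in line with the scribed centre line and the flange has pushed the fence back farthest. The lever is sprung and falls back when released, so finish while still holding it there by the knob; leave the centre punch, the screwdriver and the side cutters where they are.

Things in the scene. Friction and masses are not known exactly. Their poses are not given: they have to be found in the camera images.
- flange: Loose machined aluminium flange, 0.12 kg: a flat plate 45 (x) x 70 (y) x 12 (z) mm with four small dark holes and an upright round boss of 28 mm diameter on the middle of the plate, from 12 to 32 mm above the underside. Origin: centre of the underside. z up. It may lie in the nest either way round (turned by half a turn).
- jig: Fixed steel cam jig. Origin on the bench under the nest's centre; x = pressing direction, towards the fence. In mm: base plate x -110..64, y +-52, top z 12, scribed centre line at its -x end; fence face x 22.5, 12 thick, top z 26; behind it a spring housing, top z 29; side guides' inner faces y +-38.5, x -15..19, top z 21; eccentric disc radius 27, 14 off its pivot, z 14..30, at the -x side.
- nest (a point): Point on the base plate, 12 mm above the bench: where the centre of the flange's underside lies when it just touches the fence, centred between the guides. Axes as the jig; the flange's 70 mm side lies along y. At the start the nest is 55 mm (x, fence to eccentric) by 77 mm (y, between guides): 10 mm of play towards -x.
- pivot (a point): Point on the lever's upright pivot pin at jig x = -59.5 mm, y = 0, 42 mm above the bench. Axes as the jig.
- cam_lever (a joint): Lever angle, rad: 0 = rest (start), growing clockwise seen from above. In the jig's frame the lever points from the pivot at angle pi + 1.60 - value: at 0 to the -y side, at 1.60 (highest lift) straight along -x over the scribed line; beyond, to the stop at 2.4, the lift falls. A spring returns it to 0 (about 6 N at the knob at 1.60, some more from friction on the flange).
- knob_grip (a point): Point on the axis of the lever's upright black cylindrical knob, 22 mm diameter, which spins freely on its stud, 90 mm from the pivot. This point is 68 mm above the bench; the knob reaches from 43 to 84 mm, the flat lever bar lies below it (34 to 42 mm).
- cam_knob: The same knob as a body, the part to hold at the end; origin on its axis at its foot, 43 mm above the bench.
- fence (a joint): How far the sprung fence is pushed back along the jig's +x, in m: 0 at the start, about 0.004 at the highest lift with the flange clamped (spring 2 N/mm, about 10 N then), stop at 0.008.
- punch_1: Bystander: dark steel centre punch, 120 mm long, 12 mm thick, lying on the bench. Origin: centre of the underside.
- screwdriver: Bystander: screwdriver with yellow handle, 176 mm long, 33 mm high, lying on the bench. Origin: centre of the underside.
- cutters: Bystander: side cutters with blue handles, 178 x 62 x 14 mm, lying on the bench. Origin: centre of the underside.

How it is judged:
By the outcome, as a careful person would: the job done as asked, in the order asked, and still so for the second after the job is handed in, while the arm keeps its last pose, push and grip.
It also fails if it takes over 48 s, if anything falls off the work surface, if the arm or the gripper's body presses on something with over 40 N, if the wrist force passes 120 N, or if a joint passes its speed limit or range.

## Robot

A 6-joint arm with a two-finger parallel gripper is mounted at the origin on the work surface; the furniture and walls round the work are solid. World frame = base frame: x ahead of the robot, y to its left, z up, the work surface at z = 0. Lengths are in m, angles in rad, forces in N, time in s.
With the tool pointing down it reaches from about 0.35 to 1 m from the base axis. Payload 7.1 kg.
Tool frame: the origin (TCP) lies at the very end of the fingers, on their centre line; the grasp point (between the pads) lies 19 mm behind it (hold_point_z is the z of the grasp point in the tool frame, in m); z points along the fingers, y is the line along which they close (so a half turn about z gives the same grasp; the last joint's range is limited). The gripper opens to 85 mm and grips with 20 to 120 N. Pads are 22 mm wide; open, the fingers measure 114 mm over their backs; the gripper's body (76 mm by 85 mm) begins 54 mm behind the grasp point. The pads swing forward as they close: fully open they stand 13 mm farther back than shut.
Start: joints at [1.166, 0.423, 1.63, -0, 1.089, -0.019], TCP at [0.235, 0.579, 0.231] pointing down, gripper open.
Joint ranges: [-3, 3], [-0.9, 2.11], [0.09, 2.58], [-1.31, 4.45], [0.11, 2.69], [-2.54, 2.54]. Speed limits (rad/s): [2.39, 2.39, 3.01, 3.14, 3.14, 3.14].

## Interface

Orientations are given as [roll, pitch, yaw] about the fixed x, y, z axes, in that order (R = Rz(yaw) Ry(pitch) Rx(roll)).
In Python, from bench import sense, capture, sign_off, hold_point_z gives the robot as it stands.
- The arm moves only by the tool send_rows, never from a script. Its argument "rows" is a list that holds one entry, the list of rows, each a list of 5 numbers: the shift along the world's x, y, z in m, then the turn about the world's z in rad, then the gripper command: -1 is fully open, 1 is shut, values between are in proportion. In form: [[[dx, dy, dz, twist, hand], ...]]. A call has 1 to 12 rows; each row is the pose to reach, as a shift and turn from the pose commanded when the call began; what a row does not reach only later rows make up. A row lasts 1/10 s, in which the tool goes at most 50 mm and 8.59 degrees, less where a joint would pass 70% of its speed; a pose out of reach is approached as far as the arm can. A call with a gripper value outside its range is refused whole. The fingers move at their own pace and stop on an object; the grip force is fixed at half the most. Time passes only in rows, so rows that repeat a pose let the fingers close. It gives the time, the measured TCP pose, the force, the opening and the grip force at its end, in the units of the state.
- sense(): the state, without advancing time (a new reading comes with each control period).
- capture(name): name is "side" or "top"; returns a dict with "image" (420x560x3 uint8, blue, green, red), "fx", "fy", "cx", "cy" (pixels), "R" (3x3) and "t" (3): a world point X has camera coordinates R X + t. Camera axes: x right, y down, z forward; pixel columns grow to the right and rows downward; lengths in m; the calibration is good to about 2 mm. A picture is of the moment at which its call begins. There is no depth.
- sign_off(): hands the job in; it is judged then, once.
The state is a dict: "clock": time; "joint_pos": joint angles; "joint_velocities": joint speeds; "joint_efforts": joint torques, N m; "eef_pos": TCP position; "tool_rot": TCP orientation; "force": force on the tool from outside, world axes, zero at the start; "ft_torque": the same for the moment, N m; "grip_width": finger opening in m; "grasp_force": force on a finger pad.
Only numpy, scipy, OpenCV 4.12 (cv2) and the standard library are available. Lean on these libraries where they do the work, as an engineer would, in place of code of your own. Each camera call takes 0.05 s, during which the arm holds its last target. There are 200 camera calls.

## Working session

There is one attempt and no reset: what is moved stays moved. The work goes in short steps, Python scripts to look and compute and a tool call to move; the robot and the scene stay as the last step left them, time stands still between calls to the robot, and variables do not carry over. Pictures are saved under pics/ and viewed, at most 10 in all, crops included, and the job is handed in when it is done.

Besides the shell and the picture viewer there is one more tool, called after "Request:" by a JSON object that holds its "api" and its "payload". send_rows: Moves the arm, as the interface text tells. Its arguments: {"type":"object","properties":{"rows":{"type":"array","items":{"type":"array","items":{"type":"array","items":{"type":"number"}}}}},"required":["rows"]}

```bash
mkdir -p pics
python3 - <<'E'
from bench import *
import cv2,pickle
s=sense();print({k:s[k] for k in('clock','eef_pos','tool_rot','grip_width','force')},hold_point_z)
for n in('side','top'):
    c=capture(n);cv2.imwrite(f'pics/{n}0.png',c['image']);pickle.dump(c,open(n+'0.pkl','wb'));print(n,c['fx'],c['cx'],c['cy'],c['R'],c['t'])
E
```

```text
{'clock': 0.0, 'eef_pos': array([0.2349581 , 0.57853829, 0.23050965]), 'tool_rot': array([-3.13997492e+00, -1.93061478e-05,  2.75577150e+00]), 'grip_width': 0.08511016740502564, 'force': array([ 0.82520142,  0.07451095, -0.24952988])} -0.0187
side 440.34095895526565 278.4800531395944 209.95019377516746 [[-0.99957598  0.02872773  0.00475164]
 [ 0.00772889  0.41909589 -0.90790908]
 [-0.02807356 -0.90748738 -0.41914022]] [0.46684535 0.09432048 1.03115556]
top 421.18770425766354 271.56839264631384 207.79036620910455 [[-0.01970876 -0.99962836 -0.01883343]
 [-0.99797486  0.02080866 -0.06010978]
 [ 0.06047933  0.0176106  -0.99801409]] [-0.04709601  0.46770053  1.0691262 ]
```

View pics/top0.png

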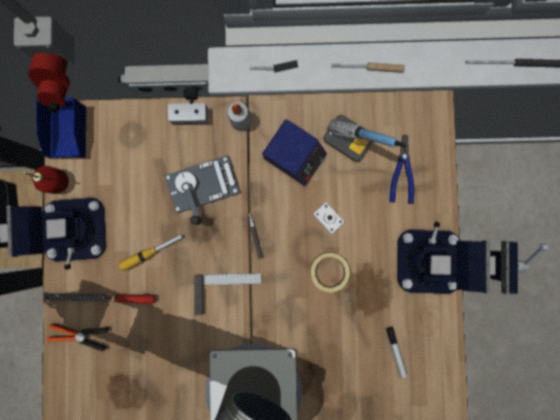

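View pics/side0.png

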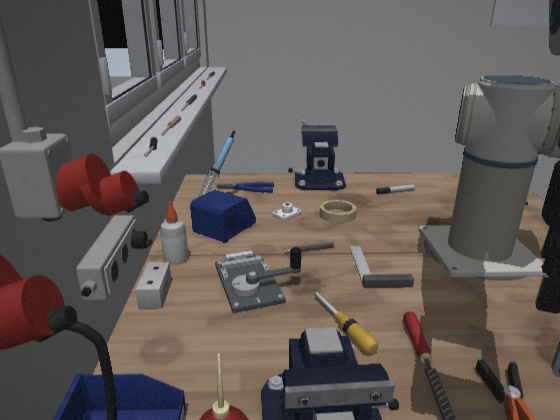

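The top view shows the jig near (202,185), with the lever knob at about (196,220), and the flange near (329,217), with the blue box up-left of it. I'll zoom in on both.

Run:
```python
import cv2
i=cv2.imread('pics/top0.png')[150:225,160:245];cv2.imwrite('pics/jz.png',cv2.resize(i,None,fx=8,fy=8,interpolation=cv2.INTER_CUBIC))
i=cv2.imread('pics/top0.png')[192:242,300:360];cv2.imwrite('pics/fz.png',cv2.resize(i,None,fx=10,fy=10,interpolation=cv2.INTER_CUBIC))
```

```text
(no output)
```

View pics/jz.png

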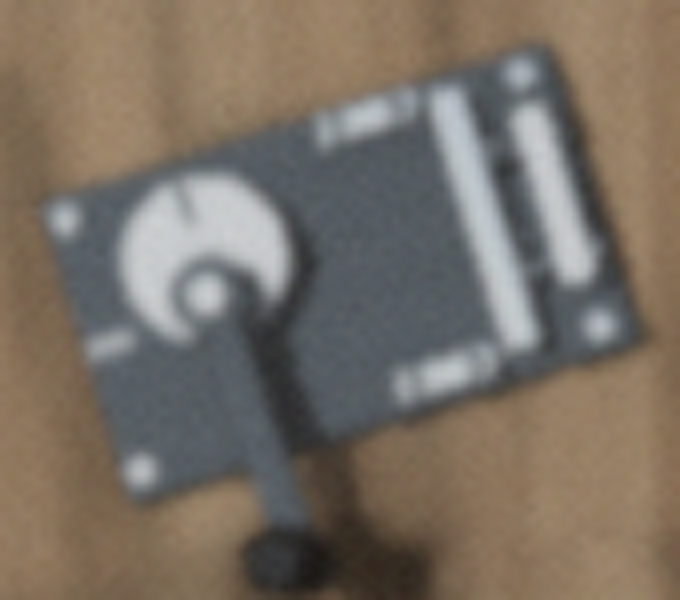

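View pics/fz.png

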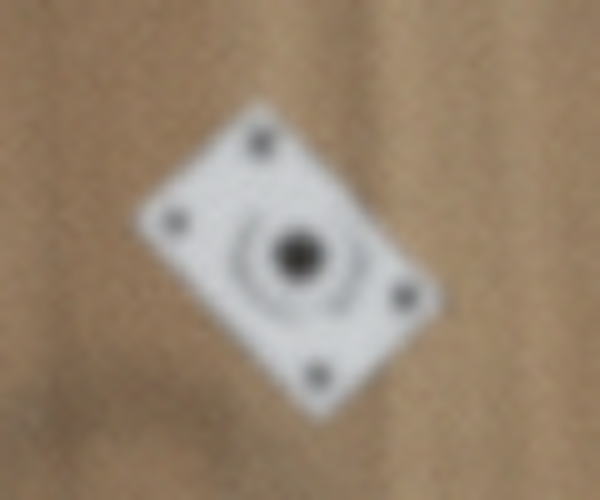

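```bash
cat > h.py <<'E'
import numpy as np,pickle
from scipy.optimize import least_squares
def proj(c,X):
    p=np.asarray(X)@np.array(c['R']).T+c['t'];return np.c_[c['fx']*p[:,0]/p[:,2]+c['cx'],c['fy']*p[:,1]/p[:,2]+c['cy']]
def place(q,P,z0=0):
    P=np.asarray(P,float)/1000;a=q[2];return np.c_[q[0]+P[:,0]*np.cos(a)-P[:,1]*np.sin(a),q[1]+P[:,0]*np.sin(a)+P[:,1]*np.cos(a),P[:,2]+z0]
def fit(c,P,uv,q0,z0=0):
    r=least_squares(lambda q:(proj(c,place(q,P,z0))-uv).ravel(),q0,loss='soft_l1');return r.x,proj(c,place(r.x,P,z0))-uv
def unz(U,s,o): return (np.asarray(U,float)+.5)/s-.5+np.asarray(o)
E
cat > m.py <<'E'
from h import *
c=pickle.load(open('top0.pkl','rb'))
J=[(-110,52,12),(64,52,12),(64,-52,12),(-110,-52,12),(-59.5,0,46),(22.5,38,26)]
uj=unz([(45,205),(545,42),(643,338),(135,498),(205,293),(435,90)],8,(160,150))
F=[(22.5,35,12),(22.5,-35,12),(-22.5,-35,12),(-22.5,35,12),(0,0,32)]
uf=unz([(262,100),(440,297),(320,420),(138,220),(298,257)],10,(300,192))
qj,e=fit(c,J,uj,[.5,.1,-1.3]);print('jig',qj,'\n',e.round(2))
qf,e=fit(c,F,uf,[.4,-.1,-.8]);print('fl',qf,'\n',e.round(2))
for v in (0,1.6):
    a=np.pi+1.6-v;print('knob',v,place(qj,[(-59.5+90*np.cos(a),90*np.sin(a),68)]))
k=place(qj,[(-59.5+90*np.cos(np.pi+1.6),90*np.sin(np.pi+1.6),84)]);print(proj(c,k),'cf',unz([(285,558)],8,(160,150)))
print('nest -4mm',place(qj,[(0,0,12),(-4,0,12)]))
s=pickle.load(open('side0.pkl','rb'));print('side boss',proj(s,place(qf,[(0,0,32)])),'side jig corners,knob',proj(s,np.r_[place(qj,J[:5]),k]).round(0))
E
python3 m.py
```

```text
jig [ 0.54123924  0.10000939 -1.27681716] 
 [[-0.8  -0.65]
 [ 0.36 -0.96]
 [ 0.27 -0.09]
 [-0.28  0.73]
 [ 0.69 -0.19]
 [-0.3   2.15]]
fl [ 0.43883051 -0.20212485 -0.84454775] 
 [[-0.17 -0.01]
 [ 0.78  0.28]
 [-0.06 -0.07]
 [-0.58 -0.13]
 [ 0.1  -0.07]]
knob 0 [[0.4386577  0.12837398 0.068     ]]
knob 1.6 [[0.49791968 0.2430956  0.068     ]]
[[194.46096431 219.23428133]] cf [[195.1875 219.3125]]
nest -4mm [[0.54123924 0.10000939 0.012     ]
 [0.54008019 0.10383778 0.012     ]]
side boss [[286.83106155 204.00515906]] side jig corners,knob [[232. 308.]
 [214. 261.]
 [260. 253.]
 [285. 297.]
 [252. 273.]
 [295. 248.]]
```

Request:
{"api": "send_rows", "payload": {"rows": [[[0.2,-0.38,0,-0.2,-0.3],[0.2,-0.38,0,-0.2,-0.3],[0.2,-0.38,0,-0.2,-0.3],[0.2,-0.38,0,-0.2,-0.3],[0.2,-0.38,0,-0.2,-0.3],[0.2,-0.38,0,-0.2,-0.3],[0.2,-0.38,0,-0.2,-0.3],[0.2,-0.38,0,-0.2,-0.3],[0.2,-0.38,0,-0.2,-0.3]]]}}

```text
clock: 1.0
eef_pos: [0.4359, 0.1962, 0.2312]
tool_rot: [-3.141, 0.0, 2.554]
force: [0.4, 1.1, -0.3]
grip_width: 0.0557
grasp_force: 0.0
```

Request:
{"api": "send_rows", "payload": {"rows": [[[0.004,-0.4,-0.08,-0.259,-0.3],[0.004,-0.4,-0.08,-0.259,-0.3],[0.004,-0.4,-0.08,-0.259,-0.3],[0.004,-0.4,-0.08,-0.259,-0.3],[0.004,-0.4,-0.08,-0.259,-0.3],[0.004,-0.4,-0.08,-0.259,-0.3],[0.004,-0.4,-0.08,-0.259,-0.3],[0.004,-0.4,-0.08,-0.259,-0.3],[0.004,-0.4,-0.08,-0.259,-0.3],[0.004,-0.4,-0.08,-0.259,-0.3],[0.004,-0.4,-0.08,-0.259,-0.3]]]}}

```text
clock: 2.1
eef_pos: [0.4387, -0.2001, 0.1512]
tool_rot: [-3.141, -0.001, 2.297]
force: [0.9, 0.4, -1.1]
grip_width: 0.0555
grasp_force: 0.0
```

```bash
python3 - <<'E'
from bench import *
import cv2
s=sense();print({k:s[k] for k in('clock','eef_pos','tool_rot','grip_width','force','joint_pos')})
c=capture('side');cv2.imwrite('pics/s1.png',cv2.resize(c['image'][120:270,190:390],None,fx=4,fy=4))
E
sed -i 's/,(22.5,38,26)\]/]/;s/,(435,90)\]/]/' m.py; python3 m.py
```

```text
{'clock': 2.1, 'eef_pos': array([ 0.4387453 , -0.20008104,  0.15116518]), 'tool_rot': array([-3.14141644e+00, -1.11692616e-03,  2.29666668e+00]), 'grip_width': 0.05554057649600277, 'force': array([ 0.87333763,  0.43669925, -1.13626381]), 'joint_pos': array([-4.52702468e-01,  3.37000190e-01,  1.99860291e+00,  3.65654673e-04,
        8.07089050e-01, -1.17882595e+00])}
jig [ 0.54056086  0.10020534 -1.27797282] 
 [[-0.87 -0.44]
 [ 0.32 -0.68]
 [ 0.18  0.21]
 [-0.39  0.95]
 [ 0.6   0.05]]
fl [ 0.43883051 -0.20212485 -0.84454775] 
 [[-0.17 -0.01]
 [ 0.78  0.28]
 [-0.06 -0.07]
 [-0.58 -0.13]
 [ 0.1  -0.07]]
knob 0 [[0.43801216 0.12868847 0.068     ]]
knob 1.6 [[0.49740668 0.24334152 0.068     ]]
[[194.33312841 219.5049594 ]] cf [[195.1875 219.3125]]
nest -4mm [[0.54056086 0.10020534 0.012     ]
 [0.53940623 0.10403507 0.012     ]]
side boss [[286.83106155 204.00515906]] side jig corners,knob [[232. 308.]
 [214. 261.]
 [260. 253.]
 [286. 297.]
 [252. 273.]
 [295. 248.]]
```

View pics/s1.png

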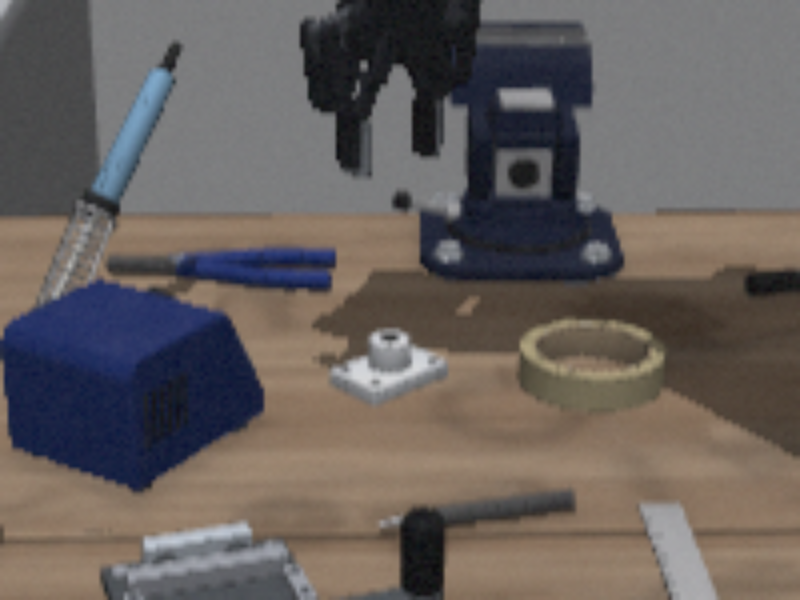

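The side view shows the gripper directly above the flange. The boss top is at full-image pixel (287,204), which matches the prediction of (286.8,204.0). I'll descend and grip the boss.

Request:
{"api": "send_rows", "payload": {"rows": [[[0,-0.002,-0.05,0,-0.3],[0,-0.002,-0.1,0,-0.3],[0,-0.002,-0.13,0,-0.3],[0,-0.002,-0.1365,0,-0.3],[0,-0.002,-0.1365,0,-0.3],[0,-0.002,-0.1365,0,1],[0,-0.002,-0.1365,0,1],[0,-0.002,-0.1365,0,1],[0,-0.002,-0.1365,0,1],[0,-0.002,-0.1365,0,1],[0,-0.002,-0.1365,0,1]]]}}

```text
clock: 3.25
eef_pos: [0.4405, -0.2032, 0.0169]
tool_rot: [3.14, 0.003, 2.297]
force: [0.8, 3.5, 7.8]
grip_width: 0.0254
grasp_force: 58.5
```

Request:
{"api": "send_rows", "payload": {"rows": [[[0,0,0.02,0,1],[0,0,0.05,0,1],[0,0,0.1,0,1],[0,0,0.15,0,1],[0,0,0.16,0,1],[0,0,0.16,0,1]]]}}

```text
clock: 3.85
eef_pos: [0.4406, -0.2037, 0.1778]
tool_rot: [3.139, 0.006, 2.297]
force: [-0.2, -0.7, -0.5]
grip_width: 0.0258
grasp_force: 59.3
```

Run:
```python
from bench import *
import cv2,numpy as np
a=capture('side')['image'][100:250,190:390];b=capture('top')['image'][142:292,230:430]
cv2.imwrite('pics/s2.png',cv2.resize(np.vstack([a,b]),None,fx=2,fy=2,interpolation=cv2.INTER_CUBIC))
```

```text
(no output)
```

View pics/s2.png

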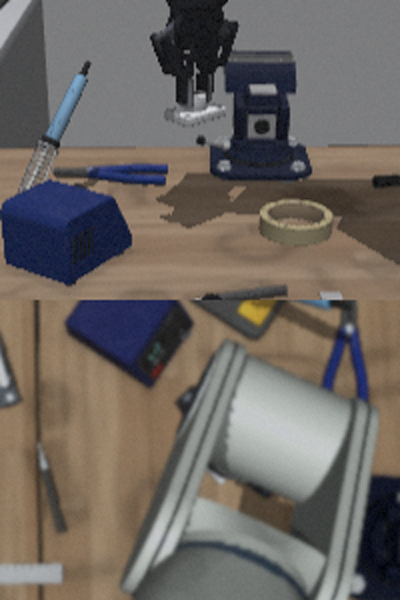

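The flange is held by the boss and level, with the side view showing it under the fingers. Next I carry it over the nest.

Request:
{"api": "send_rows", "payload": {"rows": [[[0.03,0.045,0,-0.1,1],[0.05,0.09,0,-0.2,1],[0.07,0.14,0,-0.3,1],[0.09,0.19,0,-0.433,1],[0.099,0.24,0,-0.433,1],[0.099,0.28,-0.02,-0.433,1],[0.099,0.306,-0.05,-0.433,1],[0.099,0.306,-0.08,-0.433,1],[0.099,0.306,-0.08,-0.433,1],[0.099,0.306,-0.08,-0.433,1],[0.099,0.306,-0.08,-0.433,1]]]}}

```text
clock: 5.05
eef_pos: [0.5386, 0.1024, 0.0953]
tool_rot: [3.141, 0.0, 1.863]
force: [0.2, -0.7, -1.7]
grip_width: 0.0256
grasp_force: 59.5
```

Run:
```python
from bench import *
import cv2,numpy as np,pickle
s=sense();print({k:s[k] for k in('clock','eef_pos','tool_rot','force')})
c=capture('side');pickle.dump(c,open('side3.pkl','wb'))
a=c['image'][195:315,190:350];cv2.imwrite('pics/s3.png',cv2.resize(a,None,fx=5,fy=5,interpolation=cv2.INTER_CUBIC))
```

```text
{'clock': 5.05, 'eef_pos': array([0.53855954, 0.10242155, 0.09529901]), 'tool_rot': array([3.14126263e+00, 9.79149552e-05, 1.86276975e+00]), 'force': array([ 0.18857038, -0.73968578, -1.70478977])}
```

View pics/s3.png

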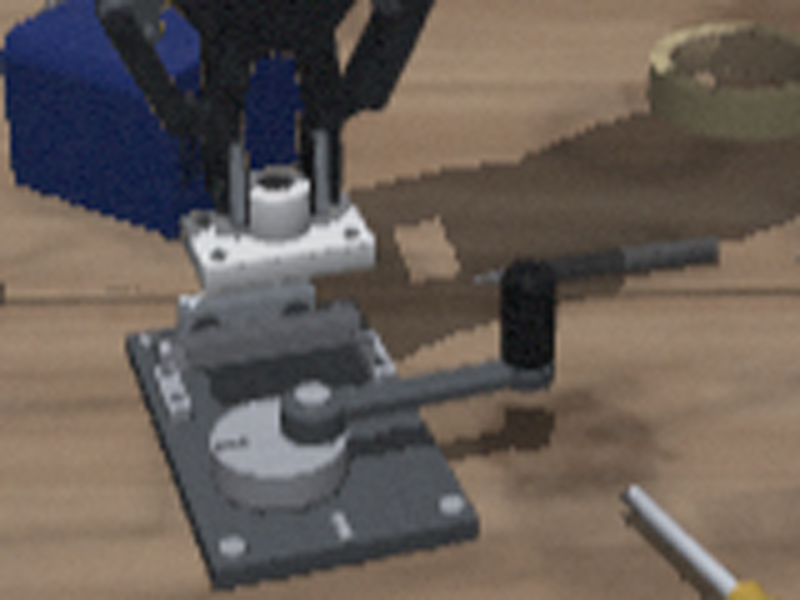

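The side view shows the flange level above the nest, with its plate's near edge running from (205,252) to (375,230) in the crop. The jig is clear below it. I'll fit both poses from this same view to get the relative offset.

```bash
cat > m3.py <<'E'
from h import *
c=pickle.load(open('side3.pkl','rb'));o=(190,195)
J=[(-110,52,12),(-110,-52,12),(64,52,12),(-110,52,0),(-110,-52,0)]
uj=unz([(213,571),(478,520),(127,338),(217,588),(478,540)],5,o)
qj,e=fit(c,J,uj,[.54,.1,-1.278]);print(qj,e.round(2).tolist())
F=np.array([(-22.5,35,12),(-22.5,-35,12),(22.5,35,12),(-22.5,35,0),(-22.5,-35,0),(0,0,32)])
uf=unz([(206,253),(375,231),(183,212),(206,291),(375,267),(280,181)],5,o)
r=least_squares(lambda q:(proj(c,place(q,F,q[3]))-uf).ravel(),[.54,.1,-1.278,.08],loss='soft_l1').x
print(r,(proj(c,place(r,F,r[3]))-uf).round(2).tolist())
r2=fit(c,F,uf,[.54,.1,-1.278],.0785);print(r2[0],r2[1].round(2).tolist())
for q in(qj,[.5406,.1002,-1.278]):
  for f in (r[:3],r2[0]):
    d=np.array(f[:2])-q[:2];a=-1.278;print('rel',d@[np.cos(a),np.sin(a)],d@[-np.sin(a),np.cos(a)],f[2]-q[2])
print('pred pivot',unz([(313,392)],5,o),[proj(c,place(qj,[(-59.5,0,z)])).round(1).tolist() for z in(44,48)],'knob top',unz([(528,270)],5,o),proj(c,place(qj,[(-59.5-2.6,-90,84)])))
E
python3 m3.py
```

```text
[ 0.53978349  0.10171283 -1.28480074] [[-0.05, -0.48], [0.51, -0.59], [-0.33, -1.22], [-0.59, 1.41], [0.44, 0.57]]
[ 0.53799677  0.08631653 -1.29864398  0.06999968] [[-0.07, 1.74], [0.1, 1.21], [0.14, -0.35], [0.18, -0.62], [0.15, -0.83], [-0.56, -0.16]]
[ 0.53705907  0.10162494 -1.29813762] [[-0.3, 1.82], [0.54, 1.18], [-0.18, -0.47], [-0.05, -0.43], [0.59, -0.75], [-0.51, -0.41]]
rel 0.014225332085668013 -0.006154522288187424 -0.013843239565464405
rel -0.0007022064197262194 -0.00263383849130273 -0.013336882523701687
rel 0.012541222814275433 -0.006499632454712057 -0.020643977430209848
rel -0.002386315691118801 -0.0029789486578273633 -0.02013762038844713
pred pivot [[252.2 273. ]] [[[252.1, 274.4]], [[252.1, 272.6]]] knob top [[295.2 248.6]] [[296.60454919 250.06511101]]
```

Request:
{"api": "send_rows", "payload": {"rows": [[[0.0015,0.0036,-0.02,0.01,1],[0.0015,0.0036,-0.04,0.01,1],[0.0015,0.0036,-0.045,0.01,1],[0.0015,0.0036,-0.045,0.01,1],[0.0015,0.0036,-0.05,0.01,1],[0.0015,0.0036,-0.055,0.01,1],[0.0015,0.0036,-0.06,0.01,1],[0.0015,0.0036,-0.06,0.01,1]]]}}

```text
clock: 5.9
eef_pos: [0.5393, 0.1066, 0.0344]
tool_rot: [-3.141, -0.0, 1.874]
force: [-0.2, -0.1, -0.9]
grip_width: 0.0258
grasp_force: 59.5
```

Request:
{"api": "send_rows", "payload": {"rows": [[[0,0,-0.002,0,1],[0,0,-0.004,0,1],[0,0,-0.0055,0,1],[0,0,-0.0055,0,1]]]}}

```text
clock: 6.3
eef_pos: [0.5396, 0.1067, 0.0291]
tool_rot: [-3.141, -0.0, 1.874]
force: [-0.0, -0.3, -1.5]
grip_width: 0.0254
grasp_force: 59.5
```

Request:
{"api": "send_rows", "payload": {"rows": [[[0,0,-0.001,0,1],[0,0,-0.002,0,1],[0,0,-0.002,0,1],[0,0,-0.002,0,1]]]}}

```text
clock: 6.7
eef_pos: [0.5397, 0.1067, 0.0289]
tool_rot: [3.141, -0.0, 1.874]
force: [-5.2, -0.2, 17.0]
grip_width: 0.0257
grasp_force: 61.2
```

Request:
{"api": "send_rows", "payload": {"rows": [[[0,0,0.0015,0,1],[0,0,0.0015,0,-0.2],[0,0,0.0015,0,-0.2],[0,0,0.0015,0,-0.2],[0,0,0.0015,0,-0.2],[0,0,0.03,0,-0.2],[0,0,0.08,0,-0.2],[0,0,0.13,0,-0.2],[-0.05,-0.02,0.15,0,-0.2],[-0.1,0.02,0.15,0,-0.2]]]}}

```text
clock: 7.7
eef_pos: [0.4558, 0.1148, 0.1793]
tool_rot: [3.136, 0.001, 1.87]
force: [-0.4, 1.5, -0.4]
grip_width: 0.0512
grasp_force: 0.0
```

Run:
```python
from bench import *
import cv2,numpy as np,pickle
s=sense();print({k:s[k] for k in('clock','eef_pos','tool_rot','joint_pos')})
c=capture('side');pickle.dump(c,open('side4.pkl','wb'))
a=c['image'][195:315,190:350];b=capture('top')['image'][145:235,150:270];cv2.imwrite('pics/s4.png',np.vstack([cv2.resize(x,(400,300),interpolation=cv2.INTER_CUBIC) for x in(a,b)]))
```

```text
{'clock': 7.7, 'eef_pos': array([0.45582159, 0.11476016, 0.1793201 ]), 'tool_rot': array([3.13610290e+00, 1.17785861e-03, 1.86952334e+00]), 'joint_pos': array([ 2.21802265e-01,  2.71030898e-01,  2.00907744e+00, -9.96429676e-04,
        8.55920528e-01, -7.62768875e-02])}
```

View pics/s4.png

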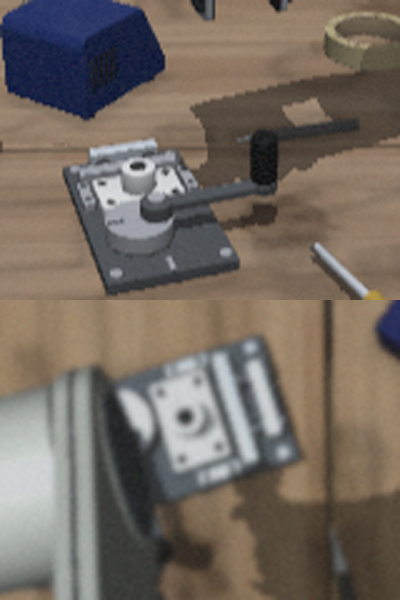

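The flange sits flat in the nest between the guides: the plate is level against the base in the side half and square to the fence in the top half. Next is the knob.

Request:
{"api": "send_rows", "payload": {"rows": [[[-0.0015,0.0015,-0.03,0,-0.2],[-0.0015,0.0015,-0.06,0,-0.2],[-0.0015,0.0015,-0.06,0,-0.2],[-0.0015,0.0015,-0.09,0,-0.2],[-0.0015,0.0015,-0.1275,0,-0.2],[-0.0015,0.0015,-0.1275,0,-0.2],[-0.0015,0.0015,-0.1275,0,-0.2]]]}}

```text
clock: 8.5
eef_pos: [0.4531, 0.1183, 0.0497]
tool_rot: [-3.14, -0.0, 1.874]
force: [-0.2, -0.1, 0.2]
grip_width: 0.0514
grasp_force: 0.0
```

Request:
{"api": "send_rows", "payload": {"rows": [[[0,0,0,0,1],[0,0,0,0,1],[0,0,0,0,1],[0,0,0,0,1],[0,0,0,0,1],[0,0,0,0,1],[0,0,0,0,1]]]}}

```text
clock: 9.2
eef_pos: [0.4538, 0.1185, 0.0494]
tool_rot: [3.14, 0.0, 1.874]
force: [2.4, -0.6, 2.0]
grip_width: -0.0001
grasp_force: 1.0
```

The last lateral step was cut short, so the fingers closed beside the knob. I'll open, rise and look again.

Request:
{"api": "send_rows", "payload": {"rows": [[[0,0,0,0,-0.2],[0,0,0,0,-0.2],[0,0,0,0,-0.2],[0,0,0,0,-0.2],[0,0,0.04,0,-0.2],[0,0,0.08,0,-0.2],[0,0,0.08,0,-0.2]]]}}

```text
clock: 9.9
eef_pos: [0.4555, 0.1191, 0.133]
tool_rot: [3.135, 0.0, 1.874]
force: [0.4, 0.0, 0.2]
grip_width: 0.0513
grasp_force: 0.0
```

Run:
```python
from bench import *
import cv2,numpy as np,pickle
s=sense();print({k:s[k] for k in('clock','eef_pos','tool_rot')})
c=capture('side');a=c['image'][175:325,190:390];cv2.imwrite('pics/s5.png',cv2.resize(a,None,fx=4,fy=4,interpolation=cv2.INTER_CUBIC))
from h import proj
print(proj(c,[s['eef_pos'],[.438,.1275,.084]]))
```

```text
{'clock': 9.9, 'eef_pos': array([0.45553007, 0.119063  , 0.13301246]), 'tool_rot': array([3.13461182e+00, 3.69423783e-04, 1.87378814e+00])}
[[286.498242   223.8507783 ]
 [295.26932823 247.93755548]]
```

View pics/s5.png

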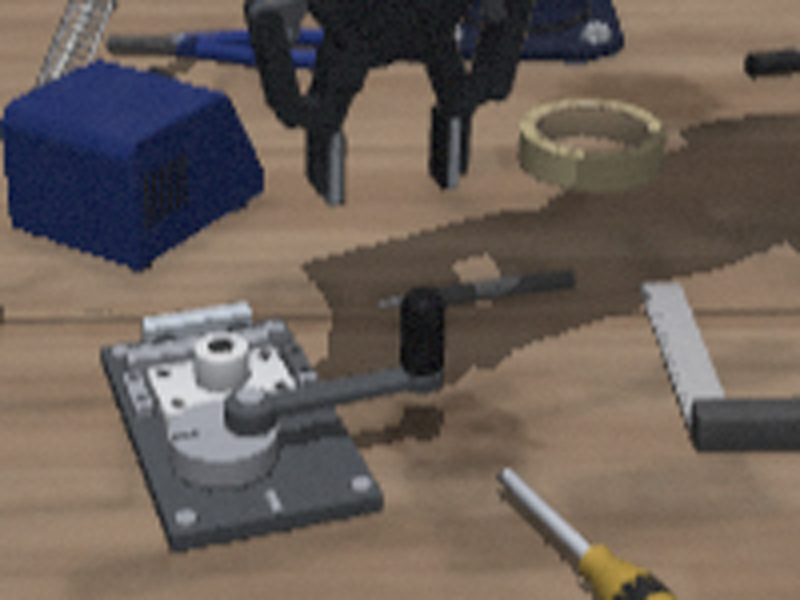

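The side view shows the lever at rest with the knob top at full-image (295.7,248.7), close to the predicted (295.3,247.9). The flange hasn't moved. I'll move over the knob, settle, then descend.

Request:
{"api": "send_rows", "payload": {"rows": [[[-0.016,0.009,0,0,-0.2],[-0.016,0.009,0,0,-0.2],[-0.016,0.009,0,0,-0.2],[-0.016,0.009,-0.03,0,-0.2],[-0.016,0.009,-0.06,0,-0.2],[-0.016,0.009,-0.08,0,-0.2],[-0.016,0.009,-0.08,0,-0.2],[-0.016,0.009,-0.08,0,-0.2]]]}}

```text
clock: 10.75
eef_pos: [0.4366, 0.1272, 0.0487]
tool_rot: [-3.14, -0.0, 1.874]
force: [1.1, -0.2, 0.7]
grip_width: 0.051
grasp_force: 0.0
```

Request:
{"api": "send_rows", "payload": {"rows": [[[0,0,0,0,1],[0,0,0,0,1],[0,0,0,0,1],[0,0,0,0,1],[0,0,0,0,1],[0,0,0,0,1],[0,0,0,0,1]]]}}

```text
clock: 11.45
eef_pos: [0.4384, 0.1277, 0.0503]
tool_rot: [3.138, 0.0, 1.874]
force: [0.7, -0.0, 7.4]
grip_width: 0.0205
grasp_force: 58.6
```

Run:
```python
import numpy as np
e=lambda t:np.array([np.cos(t),np.sin(t)])
for v in np.arange(.1,1.75,.1):print(round(v,2),(.09*(e(3.4636-v)-e(3.4636))).round(4))
```

```text
0.1 [-0.0024  0.0087]
0.2 [-0.004   0.0175]
0.3 [-0.0046  0.0265]
0.4 [-0.0044  0.0355]
0.5 [-0.0032  0.0444]
0.6 [-0.0012  0.0532]
0.7 [0.0017 0.0617]
0.8 [0.0055 0.0699]
0.9 [0.01   0.0777]
1.0 [0.0153 0.0849]
1.1 [0.0213 0.0916]
1.2 [0.0279 0.0977]
1.3 [0.0351 0.1031]
1.4 [0.0428 0.1078]
1.5 [0.0509 0.1116]
1.6 [0.0594 0.1147]
1.7 [0.0681 0.1168]
```

Request:
{"api": "send_rows", "payload": {"rows": [[[-0.001,0.0087,0.001,0,1],[-0.0025,0.0175,0.0015,0,1],[-0.003,0.0265,0.0015,0,1],[-0.003,0.0355,0.0015,0,1],[-0.0017,0.0444,0.0015,0,1],[0.0003,0.0532,0.0015,0,1],[0.0003,0.0532,0.0015,0,1]]]}}

```text
clock: 12.15
eef_pos: [0.4375, 0.1816, 0.0505]
tool_rot: [3.141, 0.0, 1.875]
force: [4.0, -4.3, -3.7]
grip_width: 0.0207
grasp_force: 59.4
```

Request:
{"api": "send_rows", "payload": {"rows": [[[0.0029,0.0085,0,0,1],[0.0067,0.0167,0,0,1],[0.0112,0.0245,0,0,1],[0.0165,0.0317,0,0,1],[0.0225,0.0384,0,0,1],[0.0225,0.0384,0,0,1]]]}}

```text
clock: 12.75
eef_pos: [0.459, 0.2186, 0.0504]
tool_rot: [-3.139, 0.001, 1.874]
force: [1.6, -5.3, 0.2]
grip_width: 0.0207
grasp_force: 59.9
```

Request:
{"api": "send_rows", "payload": {"rows": [[[0.0066,0.0061,0,0,1],[0.0138,0.0115,0,0,1],[0.0215,0.0162,0,0,1],[0.0296,0.02,0,0,1],[0.0296,0.02,0,0,1],[0.0296,0.02,0,0,1]]]}}

```text
clock: 13.35
eef_pos: [0.4874, 0.2384, 0.0504]
tool_rot: [-3.137, 0.0, 1.874]
force: [-4.3, -2.4, 2.9]
grip_width: 0.0204
grasp_force: 60.1
```

Run:
```python
from bench import *
import numpy as np
from scipy.optimize import least_squares
s=sense();p=s['eef_pos'];print(p,s['force'],s['clock'])
c=[.5234,.1571];print(np.hypot(*(p[:2]-c)),'angle v=',3.4636-np.arctan2(p[1]-c[1],p[0]-c[0])%6.2832)
```

```text
[0.48742444 0.23840149 0.05039275] [-4.33399202 -2.4397378   2.92918321] 13.35
0.08890541851533694 angle v= 1.4762078319679575
```

```bash
cat > v.py <<'E'
from bench import *
import numpy as np
from scipy.optimize import least_squares
s=sense();p=s['eef_pos']
P=np.array([(.4384,.1277),(.4375,.1816),(.459,.2186),(.4874,.2384),p[:2]])
r=least_squares(lambda c:np.hypot(*(P-c).T)-.09,[.523,.157]);c=r.x;print(c,r.fun)
a=lambda q:np.arctan2(q[1]-c[1],q[0]-c[0])%(2*np.pi)
print('v',a(P[0])-a(p),p,s['force'])
for t0 in (a(P[0]),3.4636):print(t0,'shift to 1.6',c+.09*np.array([np.cos(t0-1.6),np.sin(t0-1.6)])-p[:2])
E
python3 v.py
```

```text
[0.52379926 0.15609622] [-3.45004507e-06 -1.10829647e-05  3.14763052e-05 -6.56455245e-06
 -1.50826885e-05]
v 1.4756674094088016 [0.48742444 0.23840149 0.05039275] [-4.33399202 -2.4397378   2.92918321]
3.4626032013210453 shift to 1.6 [0.01048333 0.00389003]
3.4636 shift to 1.6 [0.01039743 0.00386418]
```

Request:
{"api": "send_rows", "payload": {"rows": [[[0.0052,0.002,0,0,1],[0.0105,0.0039,0,0,1],[0.0105,0.0039,0,0,1],[0.0105,0.0039,0,0,1],[0.0105,0.0039,0,0,1]]]}}

```text
clock: 13.85
eef_pos: [0.4975, 0.2422, 0.0503]
tool_rot: [-3.137, 0.0, 1.874]
force: [-6.0, -2.9, 4.9]
grip_width: 0.0206
grasp_force: 60.3
```

```bash
python3 v.py
python3 - <<'E'
from bench import *
import cv2,numpy as np
c=capture('side');a=c['image'][195:315,190:350];b=capture('top')['image'][140:260,140:300];cv2.imwrite('pics/s6.png',np.vstack([cv2.resize(x,(400,300),interpolation=cv2.INTER_CUBIC) for x in(a,b)]))
E
```

```text
[0.52379858 0.15609712] [-3.81426748e-06 -1.19932959e-05  3.03595618e-05 -7.66424517e-06
 -1.24140249e-05]
v 1.595084959351599 [0.49748636 0.24215194 0.05034533] [-5.9617641  -2.89299991  4.85800431]
3.4626150892397636 shift to 1.6 [0.00041971 0.00014017]
3.4636 shift to 1.6 [0.00033483 0.00011463]
```

View pics/s6.png

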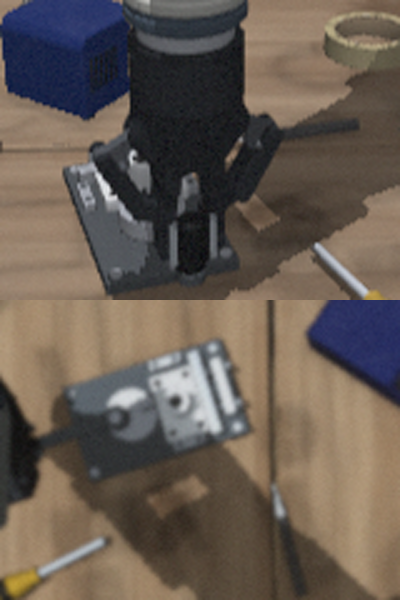

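The picture shows the flange clamped between eccentric and fence, and the lever lying along the centre line with the knob still held. I'll make a last small nudge and let it settle.

Request:
{"api": "send_rows", "payload": {"rows": [[[0.0004,0.0001,0,0,1],[0.0004,0.0001,0,0,1],[0.0004,0.0001,0,0,1],[0.0004,0.0001,0,0,1],[0.0004,0.0001,0,0,1]]]}}

```text
clock: 14.45
eef_pos: [0.4977, 0.2422, 0.0504]
tool_rot: [-3.136, 0.0, 1.874]
force: [-7.3, -2.0, 4.5]
grip_width: 0.0205
grasp_force: 60.3
```

```bash
python3 v.py; python3 -c "
from bench import *
print(sign_off())"
```

```text
[0.52379804 0.15609408] [-5.28284445e-06 -1.16440309e-05  3.20875562e-05 -5.09680446e-06
 -1.67021486e-05]
v 1.5969835469274465 [0.4976531  0.24219539 0.05037541] [-7.2540238  -1.98745106  4.52725447]
3.462584869337395 shift to 1.6 [2.55034486e-04 9.44693145e-05]
3.4636 shift to 1.6 [1.67547860e-04 6.81432692e-05]
the job is handed in; nothing more can be done
None
```

The flange lies flat in the nest, boss up, and the lever is held by its knob at about 1.597 rad (highest lift is 1.60). I handed the job in at about 14.5 s; the first try at the knob missed and closed beside it without harm, and the punch, screwdriver and cutters were not touched.

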